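# Turn a valve block over in the slide-jaw fixture

### The job

The end of the valve block in the slide-jaw fixture has been checked; now its ported face, the one turned towards the fixed jaw, has to come up for gauging. Slide the jaw well back, tip the block over so that it lies flat on the fixture's ways with the ported face on top, then slide the jaw up again until the block is held square, end to end, between the two jaws. Leave the other things on the bench where they are.

Things in the scene. Friction and masses are not known exactly. Their poses are not given: they have to be found in the camera images.
- fixture: Grey cast fixture bolted to the bench, 104 mm wide (its x; 154 mm over the low bolted lugs, under 20 mm high), y from -133 to +105 mm. Origin on the bench near its middle, z up. Fixed jaw at its +y end; the sliding jaw comes from -y. Between them two level steel ways (x from 8 to 36 mm on either side), tops 34 mm above the bench, carry the work.
- fixed_jaw (a point): Foot of the fixed jaw's flat clamping face, mid-width, level with the tops of the ways: (0, 75, 34) mm in the fixture's frame, axes parallel to it. The face looks to the fixture's -y. The jaw is 92 mm wide (x), 30 mm thick (y 75 to 105 mm) and stands 30 mm above the ways (64 mm above the bench).
- jaw (a joint): Position of the sliding jaw in m: 0 when its face is 40 mm from the fixed jaw's, growing as it slides back (fixture's -y); gap = 40 mm plus this. Range -0.03 to 0.095 (fully back, gap 135 mm). A drag screw gives it 6 N of sliding friction plus 12 N per m/s; it stays where it is left. Starts at 0.0005 to 0.010, just clear of the standing block.
- jaw_face (a point): Foot of the sliding jaw's flat clamping face (it looks to the fixture's +y), mid-width, level with the tops of the ways; axes parallel to the fixture's. The jaw is 92 mm wide, stands 30 mm above the ways and reaches 52 mm back from this face.
- jaw_knob (a point): Centre of the top of the black round knob fixed upright on the sliding jaw, 34 mm behind its face, 110 mm above the bench. Its grip part is 27 mm in diameter and reaches down to 78 mm above the bench; below it a 16 mm neck meets the jaw's top. It does not turn: the jaw is slid by it.
- block: Loose aluminium valve block, 48 x 40 x 72 mm along its x, y, z, 0.25 to 0.5 kg; origin at the centre of its foot (the 48 x 40 end at -z). Starts standing on its foot on the ways, axes parallel to the fixture's, within 2 mm of the fixed jaw and 8 mm of mid-width. A brass hose stub, 19 mm thick, sticks out 14 mm from its -x face, 40 mm above the foot.
- ported_face (a point): Centre of the block's ported face (its +y face, 48 x 72 mm), the only one with three open bores, one large and two smaller; at the start it looks at the fixed jaw. Axes are the block's. When the block lies as wanted, the y axis points up, the foot is at the fixed jaw and the other end at the sliding jaw, which then stands at 0.032.
- gauge: Steel double-ended plug gauge lying on the bench on the robot's side of the fixture, 110 mm long along its x, 14 mm thick; origin under its middle. A bystander.
- brush: Bench brush 160 mm long lying along its x on the bench beyond the fixture. A bystander.
- wrench: Steel wrench 160 mm long lying along its x on the bench at the right. A bystander.
- carton: Cardboard carton 100 x 70 x 65 mm on the bench at the left; origin under its middle. A bystander.
- jar: Jar 60 mm in diameter and 85 mm high, standing on the bench at the left. A bystander.
- adaptor: Brass pipe adaptor 32 mm in diameter and 42 mm high, standing on the bench at the right. A bystander.
- bin: Yellow open-fronted stacking bin 150 x 100 x 75 mm with fittings, on the bench at the right; origin under its middle. A bystander.
Not all that is in view belongs to the job. There is more than one size of the block; the one meant has the size given above.

How it is judged (in metres and radians):
On the way, in this order (a step that is already met when the one before it is completed fails the run):
1. the jaw has been slid back clear of the block (value of joint jaw above 0.036 m), for 0.1 s.
2. the block lies flat on the ways with its ported face up (angle between block's own y axis and vertical below 0.06 rad and z of block in the frame of fixture between 0.0515 and 0.0565 m), for 0.2 s.
At the end, for the whole second after the job is handed in: Block at rest on the ways (height within 2.5 mm), ported face up and level within 0.06 rad, square to the jaws within 0.05 rad, within their width, foot within 1.5 mm of the fixed jaw; sliding jaw up against its other end (joint 0.030 to 0.033); no other thing moved over 30 mm (all of step 2 and angle between the z axis of block and the y axis of fixture, either way round below 0.05 rad and y of block in the frame of fixture between 0.0735 and 0.0765 m and x of block in the frame of fixture between -0.021 and 0.021 m and value of joint jaw between 0.03 and 0.033 m and linear speed of block below 0.01 m/s); the robot touches nothing.
It fails at once if another thing on the bench is moved by more than 30 mm (distance of any of gauge, brush, wrench, carton, jar, adaptor, bin from where it was at the start of the episode above 0.03 m).
It also fails if it takes over 48 s, if anything falls off the work surface, if the arm or the gripper's body presses on something with over 40 N, if the wrist force passes 120 N, or if a joint passes its speed limit or range.

### The arm

A 6-joint arm with a two-finger parallel gripper is mounted at the origin on the work surface. World frame = base frame: x ahead of the robot, y to its left, z up, the work surface at z = 0. Lengths are in mm, angles in rad, forces in N, time in s.
With the tool pointing down it reaches from about 350 to 775 mm from the base axis. Payload 7.3 kg.
Tool frame: the origin (TCP) lies at the very end of the fingers, on their centre line; the grasp point (between the pads) lies bot.grip_point_offset behind it (bot.grip_point_offset is the distance from the TCP to the grasp point, in mm); z points along the fingers, y is the line along which they close (so a half turn about z gives the same grasp; the last joint's range is limited). The gripper opens to 92 mm and grips with 3 to 60 N. Pads are 19 mm wide; open, the fingers measure 130 mm over their backs; the gripper's body (75 mm by 190 mm) begins 47 mm behind the grasp point.
Start: joints at [-1.256, 0.342, 1.524, -0, 1.275, -0.146], TCP at [233.473, -470.25, 226.741] pointing down, gripper open.
Joint ranges: [-2.53, 2.53], [-0.77, 2.02], [0.04, 2.7], [-1, 4.14], [0.28, 2.66], [-3.11, 3.11]. Speed limits (rad/s): [2.57, 2.57, 3.14, 3.14, 3.14, 3.14].

### API

Orientations are given as [roll, pitch, yaw] about the fixed x, y, z axes, in that order (R = Rz(yaw) Ry(pitch) Rx(roll)).
In Python, from plant import bot gives the robot as it stands. The module is installed in compiled form; this text tells all that it offers.
- The arm moves only by the tool carry_out, never from a script. Its argument "plan" is a list of rows, each an object of numbers: "tx", "ty", "tz": the shift along the world's x, y, z in mm; "rx", "ry", "rz": the turn, a rotation vector about the world's x, y, z in rad. A call has 1 to 12 rows; each row shifts and turns the commanded pose from where the row before left it; what a row does not reach is not made up. A row lasts 1/10 s, in which the tool goes at most 50 mm and 8.59 degrees, less where a joint would pass 70% of its speed; a pose out of reach is approached as far as the arm can. A call with a gripper value outside its range is refused whole. "gripper" is the closure, from 0 (fully open) to 1 (shut), set as the call begins (left out, the last holds). The fingers move at their own pace and stop on an object; the grip force is fixed at half the most. Time passes only in rows, so rows that do not move let the fingers close. It gives the time, the measured TCP pose, the force, the opening and the grip force at its end, in the units of the state.
- bot.get_obs(): the state, without advancing time (a new reading comes with each control period).
- bot.capture(name): name is "scene" or "top" or "wrist"; returns the picture (420x560x3 uint8, red, green, blue); there is no depth.
- bot.camera_model(name): a dict with "camera_matrix" (3x3 intrinsics, pixels), "R" (3x3) and "t" (3): a world point X has camera coordinates R X + t. Camera axes: x right, y down, z forward; pixel columns grow to the right and rows downward; lengths in mm; the calibration is good to about 2 mm. The wrist camera is an equidistant fisheye: a pixel r from the principal point sees the ray r / f radians off the axis. A picture is of the moment at which its call begins: read the wrist's pose just before it. camera_model takes no time and is no camera call; for the wrist camera it gives the pose at the moment of the call.
- bot.close_job(): hands the job in; it is judged then, once.
The state is a dict: "time": time; "joint_positions": joint angles; "dq": joint speeds; "tau": joint torques, N m; "tool_pos": TCP position; "tcp_rot": TCP orientation; "contact_force": force on the tool from outside, world axes, zero at the start; "moment": the same for the moment, N m; "grip_width": finger opening in mm; "finger_force": force on a finger pad.
Only numpy, scipy, OpenCV 4.12 (cv2) and the standard library are available. Lean on these libraries where they do the work, as an engineer would, in place of code of your own. Each camera call takes 0.05 s, during which the arm holds its last target. There are 200 camera calls.

## Working session

There is one attempt and no reset: what is moved stays moved. The work goes in short steps, Python scripts to look and compute and a tool call to move; the robot and the scene stay as the last step left them, time stands still between calls to the robot, and variables do not carry over. Pictures are saved under pics/ and viewed, at most 10 in all, crops included, and the job is handed in when it is done.

Besides the shell and the picture viewer there is one more tool, called after ">>>" as name([rows], argument=value, ...), one row to a line, values as JSON. carry_out: Moves the arm, as the interface text tells. Its arguments: {"type":"object","properties":{"plan":{"type":"array"},"gripper":{"type":"number"}},"required":["plan"]}

```bash
mkdir -p pics; python3 - <<'E'
from plant import bot
import cv2,numpy as np
print(bot.get_obs(), bot.grip_point_offset)
for n in("scene","top"):
    im=bot.capture(n); cv2.imwrite(f"pics/{n}0.png",im[:,:,::-1])
    m=bot.camera_model(n); print(n,m)
E
```

```text
{'time': 0.0, 'joint_positions': array([-1.25597079e+00,  3.42712152e-01,  1.52501903e+00,  3.09743670e-05,
        1.27543045e+00, -1.46025849e-01]), 'dq': array([ 0.00038601,  0.00199192,  0.0002764 , -0.00137426,  0.00040334,
        0.00069437]), 'tau': array([ 1.56500249e-03, -4.31242347e+01, -2.44214505e+01,  7.17912731e-02,
        5.60877775e-02, -1.41909672e-04]), 'tool_pos': array([ 233.35893163, -469.81991659,  226.04976679]), 'tcp_rot': array([-3.14004468e+00, -2.57601659e-04,  4.60842143e-01]), 'contact_force': array([ 0.98984201, -0.07213774, -0.377523  ]), 'moment': array([ 0.01117296,  0.02533829, -0.00950786]), 'finger_force': 0.0, 'grip_width': 91.76891159039639} 18.8
scene {'camera_matrix': array([[409.94459341,   0.        , 280.98983005],
       [  0.        , 409.94459341, 212.95867138],
       [  0.        ,   0.        ,   1.        ]]), 'R': array([[-0.65519682,  0.7554538 , -0.00258551],
       [ 0.49211398,  0.42420338, -0.76018112],
       [-0.57318493, -0.49934061, -0.64970608]]), 't': array([ 405.00494368, -189.64615217, 1493.97796253])}
top {'camera_matrix': array([[414.98044166,   0.        , 273.14997431],
       [  0.        , 414.98044166, 205.53558582],
       [  0.        ,   0.        ,   1.        ]]), 'R': array([[ 0.02369755, -0.99964335,  0.01231243],
       [-0.9912995 , -0.02509123, -0.12921198],
       [ 0.12947483, -0.0091433 , -0.99154055]]), 't': array([ -49.76871756,  576.71976696, 1195.70382893])}
```

View pics/scene0.png

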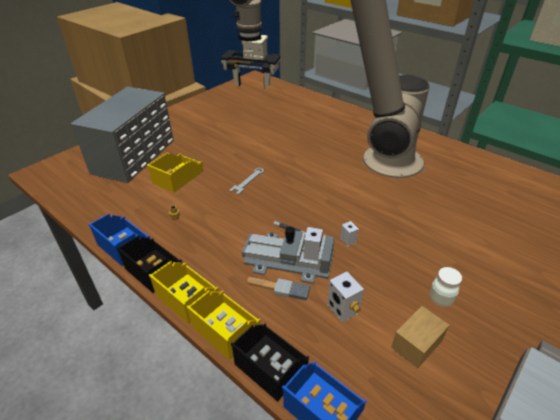

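View pics/top0.png

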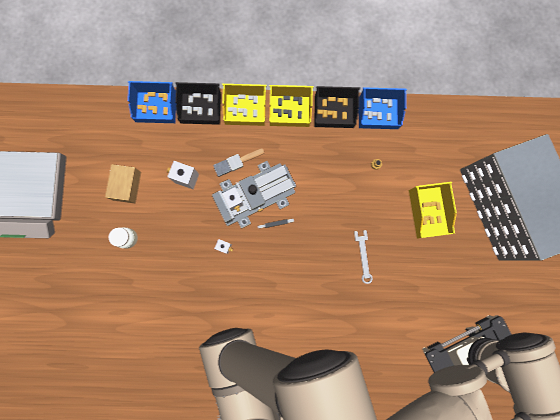

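The top view shows the fixture at about (255,193), with the knob at (252,189) and the block at (235,202) by the fixed jaw on the left. Large and small decoy blocks stand at (181,173) and (222,246). I'll enlarge the fixture.

```bash
cat > h.py <<'E'
import numpy as np, cv2
from plant import bot
def ray(n,uv,m=None):
    m=m or bot.camera_model(n);K=m["camera_matrix"];x=np.array([(uv[0]-K[0,2])/K[0,0],(uv[1]-K[1,2])/K[1,1]])
    d=np.r_[x,1]
    if n=="wrist":
        r=np.hypot(*x); d=np.r_[x/max(r,1e-9)*np.sin(r),np.cos(r)]
    return -m["R"].T@m["t"], m["R"].T@d
def onz(n,uv,z,m=None):
    c,d=ray(n,uv,m); return c+d*(z-c[2])/d[2]
def proj(n,X,m=None):
    m=m or bot.camera_model(n);K=m["camera_matrix"];p=m["R"]@np.asarray(X,float)+m["t"]
    if n=="wrist":
        r=np.hypot(p[0],p[1]);q=p[:2]/max(r,1e-9)*np.arctan2(r,p[2])
    else: q=p[:2]/p[2]
    return q*K[0,0]+K[:2,2]
E
python3 - <<'E'
from h import *
im=cv2.imread("pics/top0.png")[145:235,195:315]
cv2.imwrite("pics/topc.png",cv2.resize(im,None,fx=6,fy=6,interpolation=cv2.INTER_CUBIC))
print(onz("top",(252,189),110))
E
```

```text
[613.65976124  25.5561486  110.        ]
```

View pics/topc.png

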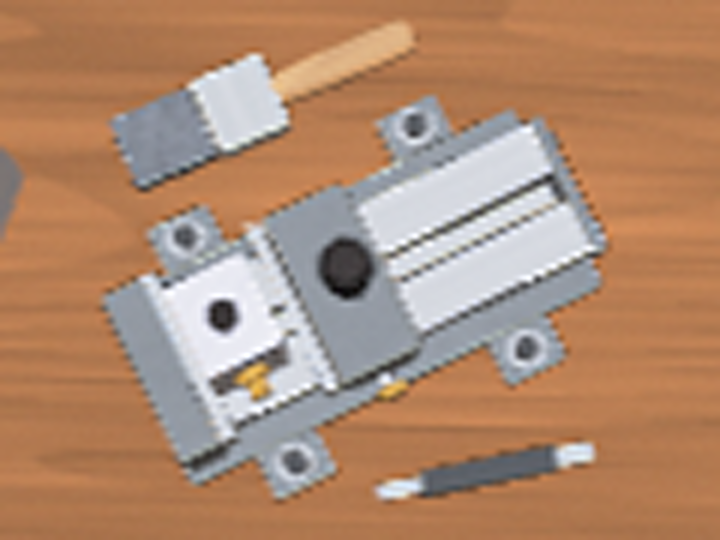

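```bash
python3 - <<'E'
from h import *
f=lambda u,v,z: onz("top",((u+.5)/6+195-.5,(v+.5)/6+145-.5),z)[:2]
L=[f(415,124,18),f(185,237,18),f(525,347,18),f(296,461,18)]
print(np.round(L,1)); a=lambda d:np.arctan2(-d[0],d[1])*1
for p,q in((1,0),(3,2)):
  d=L[p]-L[q]; print("yaw",a(d))
d=f(105,298,64)-f(190,466,64); print("jaw yaw",np.arctan2(d[1],d[0]),np.linalg.norm(d))
d=f(265,215,64)-f(335,388,64); print("sjaw yaw",np.arctan2(d[1],d[0]),np.linalg.norm(d))
d=f(358,212,34)-f(540,125,34); print("rail yaw",a(d))
print("fixed outer mid",(f(105,298,64)+f(190,466,64))/2,"knob",f(346,263,110),"lugs mid",np.mean(L,0))
print("block top", f(222,315,106))
E
```

```text
[[703.8  -4.1]
 [642.3 110.6]
 [590.5 -62.6]
 [530.   50.8]]
yaw 0.4917278999139029
yaw 0.4900198307381747
jaw yaw 0.5020868181021935 92.13150645799034
sjaw yaw 0.4117551504400685 91.82868459982272
rail yaw 0.47931075109462534
fixed outer mid [562.60073954 121.10199758] knob [615.3387592   24.90459796] lugs mid [616.68440005  23.68535914]
block top [589.84207151  82.35808166]
```

>>> carry_out([
  {"tx": 30,"ty": 39,"rz": 0.133},
  {"tx": 30,"ty": 39,"rz": 0.133},
  {"tx": 30,"ty": 39,"rz": 0.133},
  {"tx": 30,"ty": 39,"rz": 0.133},
  {"tx": 30,"ty": 39,"rz": 0.133},
  {"tx": 30,"ty": 39,"rz": 0.133},
  {"tx": 30,"ty": 39,"rz": 0.133},
  {"tx": 30,"ty": 39,"rz": 0.133},
  {"tx": 30,"ty": 39,"rz": 0.133},
  {"tx": 30,"ty": 39,"rz": 0.133},
  {"tx": 30,"ty": 39,"rz": 0.133},
  {"tx": 30,"ty": 39,"rz": 0.133},
], gripper=0)

```text
invalid input at $.plan[0]: expected keys tx, ty, tz, rx, ry, rz
```

```bash
python3 - <<'E'
from h import *
o=bot.get_obs();print(o["tool_pos"],o["tcp_rot"],o["joint_positions"])
m=bot.camera_model("wrist");im=bot.capture("wrist")[:,:,::-1]
np.savez("w1.npz",**{k:m[k] for k in m if isinstance(m[k],np.ndarray)})
cv2.imwrite("pics/w1.png",im);cv2.imwrite("pics/w1b.png",cv2.resize(im,(800,600)))
print(m, proj("wrist",(614,25,110),m))
E
```

```text
[ 233.35777636 -469.88056474  226.12783268] [-3.14023093e+00 -1.87364193e-04  4.60832409e-01] [-1.25598311e+00  3.42639249e-01  1.52490373e+00 -1.33397360e-05
  1.27542417e+00 -1.46015428e-01]
{'camera_matrix': array([[325.1922621 ,   0.        , 277.64557888],
       [  0.        , 325.1922621 , 211.48312532],
       [  0.        ,   0.        ,   1.        ]]), 'R': array([[ 4.44090449e-01, -8.95981593e-01, -8.11250452e-04],
       [-8.68811893e-01, -4.30844804e-01,  2.44005428e-01],
       [-2.18973895e-01, -1.07655656e-01, -9.69773527e-01]]), 't': array([-523.9650275 ,  -30.30911862,  388.78560312])} [  83.04908784 -177.79913408]
```

View pics/w1b.png

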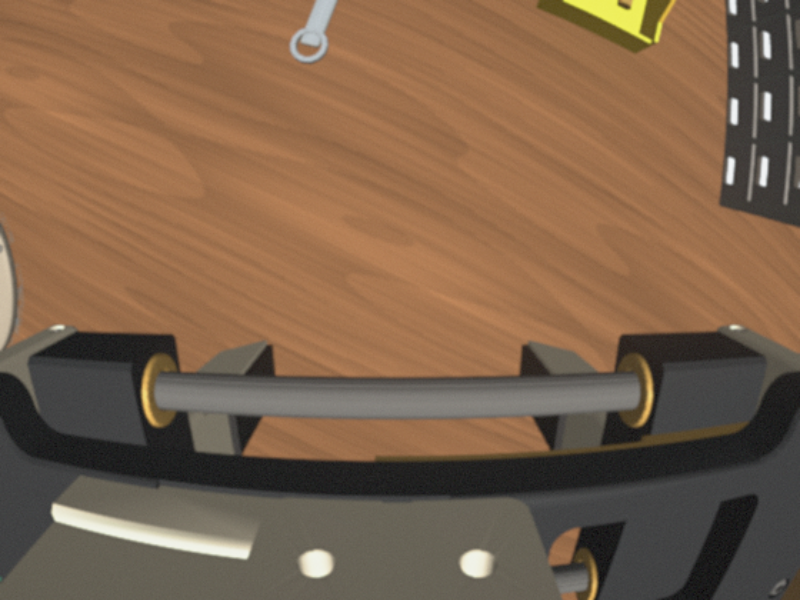

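The move was refused because every row needs all six keys, so the picture only shows bare bench, with the fingers at the bottom. I'll resend it.

>>> carry_out([
  {"tx": 30,"ty": 39,"tz": 0,"rx": 0,"ry": 0,"rz": 0.133},
  {"tx": 30,"ty": 39,"tz": 0,"rx": 0,"ry": 0,"rz": 0.133},
  {"tx": 30,"ty": 39,"tz": 0,"rx": 0,"ry": 0,"rz": 0.133},
  {"tx": 30,"ty": 39,"tz": 0,"rx": 0,"ry": 0,"rz": 0.133},
  {"tx": 30,"ty": 39,"tz": 0,"rx": 0,"ry": 0,"rz": 0.133},
  {"tx": 30,"ty": 39,"tz": 0,"rx": 0,"ry": 0,"rz": 0.133},
  {"tx": 30,"ty": 39,"tz": 0,"rx": 0,"ry": 0,"rz": 0.133},
  {"tx": 30,"ty": 39,"tz": 0,"rx": 0,"ry": 0,"rz": 0.133},
  {"tx": 30,"ty": 39,"tz": 0,"rx": 0,"ry": 0,"rz": 0.133},
  {"tx": 30,"ty": 39,"tz": 0,"rx": 0,"ry": 0,"rz": 0.133},
  {"tx": 30,"ty": 39,"tz": 0,"rx": 0,"ry": 0,"rz": 0.133},
  {"tx": 30,"ty": 39,"tz": 0,"rx": 0,"ry": 0,"rz": 0.133},
], gripper=0)

```text
time: 1.35
tool_pos: [594.3, -0.3, 226.5]
tcp_rot: [-3.141, -0.0, 2.062]
contact_force: [1.0, -0.8, 0.7]
grip_width: 91.6
finger_force: 0.0
```

```bash
cat > look.py <<'E'
from h import *
import sys
def look(name,big=True):
    o=bot.get_obs();print(o["time"],o["tool_pos"].round(1),o["tcp_rot"].round(3),o["joint_positions"].round(2),o["contact_force"].round(1))
    m=bot.camera_model("wrist");im=bot.capture("wrist")[:,:,::-1]
    np.savez(name+".npz",**{k:m[k] for k in("camera_matrix","R","t")})
    cv2.imwrite(f"pics/{name}.png",im);cv2.imwrite(f"pics/{name}b.png",cv2.resize(im,(800,600),interpolation=cv2.INTER_CUBIC))
    return m
if __name__=="__main__": look(sys.argv[1])
E
python3 look.py w2
```

```text
1.35 [ 5.943e+02 -3.000e-01  2.265e+02] [-3.141 -0.     2.062] [-0.13  0.47  1.32 -0.    1.35 -0.62] [ 1.  -0.8  0.7]
```

View pics/w2b.png

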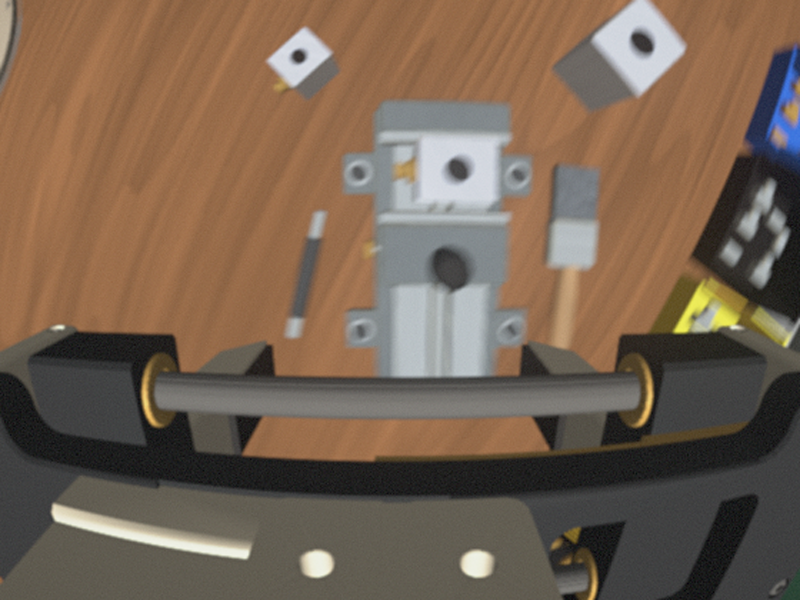

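Wrist view (800 px frame): knob at (453,266), block top hole at (459,168), fixed jaw back edge from (376,103) to (509,103), and lug bolts at (358,172), (518,174), (360,327) and (510,327).

```bash
python3 - <<'E'
from h import *
m=dict(np.load("w2.npz"))
f=lambda u,v,z: onz("wrist",((u+.5)*.7-.5,(v+.5)*.7-.5),z,m)[:2]
L=np.array([f(358,172,16),f(518,174,16),f(360,327,16),f(510,327,16)])
for p,q in((0,2),(1,3)):
    d=L[p]-L[q];print("yaw",np.arctan2(-d[0],d[1]))
for p,q in((1,0),(3,2)):
    d=L[p]-L[q];print("yawx",np.arctan2(d[1],d[0]),np.linalg.norm(d))
a,b=f(376,103,64),f(509,103,64);d=b-a;print("jawx",np.arctan2(d[1],d[0]),np.linalg.norm(d))
print("lugs mid",L.mean(0))
y=.490
u=np.array([-np.sin(y),np.cos(y)]);x=np.array([np.cos(y),np.sin(y)])
O1=(a+b)/2-105*u;O2=(f(386,133,64)+f(511,133,64))/2-75*u
print("O from jaw",O1,O2)
B=np.mean([f(416,135,106),f(499,135,106),f(500,204,106),f(416,203,106)],0)
k=f(453,262,110)
for n,p in(("blk",B),("hole",f(459,168,106)),("knob",k),("knobw",f(453,266,110)),("jawtopfront",(f(380,218,64)+f(509,218,64))/2)):
    print(n,p,"fix:",(p-np.array([613,27]))@x,(p-np.array([613,27]))@u)
E
```

```text
yaw 0.48991624885036467
yaw 0.4813072909550082
yawx 0.49500554483855363 127.49510710863075
yawx 0.4882819939405529 126.39611882502018
jawx 0.5194746267521589 91.94926754834253
lugs mid [615.87021931  28.39189221]
O from jaw [611.96617099  33.14813815] [611.52359928  42.68765911]
blk [589.788829    85.14120214] fix: 6.8827760374320315 62.22367105578454
hole [589.90052573  85.7587421 ] fix: 7.271960027431722 62.715979482594896
knob [613.63130388  34.46914733] fix: 4.072194254158227 6.293166168062755
knobw [614.83062449  32.3455667 ] fix: 4.130982211427076 3.8550298734328754
jawtopfront [602.16245208  55.34259522] fix: 3.7764344150425164 30.108033679245256
```

```bash
python3 - <<'E'
from h import *
def blob(fn,box,s):
    im=cv2.imread(fn);x0,y0,x1,y1=box;c=im[y0:y1,x0:x1].max(2)
    n,l,st,ce=cv2.connectedComponentsWithStats((c<70).astype(np.uint8))
    for i in range(1,n):
        if st[i,4]>15: print(fn,st[i][:2]+[x0,y0],st[i][2:],ce[i]+[x0,y0])
blob("pics/scene0.png",(270,215,310,260),1)
blob("pics/top0.png",(240,175,265,205),1)
blob("pics/w2.png",(290,165,345,210),1)
c=cv2.imread("pics/scene0.png")[205:285,235:345];w=cv2.imread("pics/w2.png")[55:240,230:390]
a=cv2.resize(c,(400,291),interpolation=cv2.INTER_CUBIC);b=cv2.resize(w,(400,462),interpolation=cv2.INTER_CUBIC)
cv2.imwrite("pics/cmp.png",np.hstack([np.vstack([a,np.zeros((171,400,3),np.uint8)]),b]))
print(proj("scene",(614.5,28,110)),proj("top",(614.5,28,110)),proj("wrist",(614.5,28,110),dict(np.load("w2.npz"))))
E
```

```text
pics/scene0.png [280 225] [ 16  19 159] [289.08176101 233.52830189]
pics/scene0.png [281 255] [15  5 54] [287.35185185 257.33333333]
pics/top0.png [249 185] [ 8 10 58] [252.24137931 189.24137931]
pics/w2.png [303 174] [ 23  28 346] [314.0982659  186.52890173]
[290.01484198 228.87653742] [251.13915205 188.68294629] [314.15397729 190.24131791]
```

View pics/cmp.png

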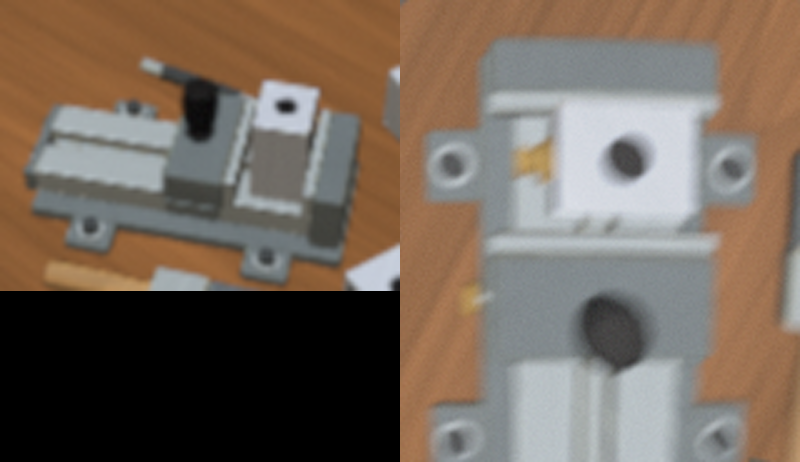

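>>> carry_out([
  {"tx": 10,"ty": 14,"tz": 0,"rx": 0,"ry": 0,"rz": 0},
  {"tx": 10,"ty": 14,"tz": -10,"rx": 0,"ry": 0,"rz": 0},
  {"tx": 0,"ty": 0,"tz": -30,"rx": 0,"ry": 0,"rz": 0},
  {"tx": 0,"ty": 0,"tz": -35,"rx": 0,"ry": 0,"rz": 0},
  {"tx": 0,"ty": 0,"tz": -35,"rx": 0,"ry": 0,"rz": 0},
  {"tx": 0,"ty": 0,"tz": -25,"rx": 0,"ry": 0,"rz": 0},
  {"tx": 0,"ty": 0,"tz": -13,"rx": 0,"ry": 0,"rz": 0},
  {"tx": 0,"ty": 0,"tz": 0,"rx": 0,"ry": 0,"rz": 0},
], gripper=0)

```text
time: 2.2
tool_pos: [612.2, 25.7, 76.5]
tcp_rot: [-3.138, -0.002, 2.056]
contact_force: [0.5, 0.4, -0.4]
grip_width: 91.4
finger_force: 0.0
```

>>> carry_out([
  {"tx": 0,"ty": 0,"tz": 0,"rx": 0,"ry": 0,"rz": 0},
  {"tx": 0,"ty": 0,"tz": 0,"rx": 0,"ry": 0,"rz": 0},
  {"tx": 0,"ty": 0,"tz": 0,"rx": 0,"ry": 0,"rz": 0},
  {"tx": 0,"ty": 0,"tz": 0,"rx": 0,"ry": 0,"rz": 0},
  {"tx": 0,"ty": 0,"tz": 0,"rx": 0,"ry": 0,"rz": 0},
  {"tx": 0,"ty": 0,"tz": 0,"rx": 0,"ry": 0,"rz": 0},
  {"tx": 0,"ty": 0,"tz": 0,"rx": 0,"ry": 0,"rz": 0},
  {"tx": 0,"ty": 0,"tz": 0,"rx": 0,"ry": 0,"rz": 0},
  {"tx": 0,"ty": 0,"tz": 0,"rx": 0,"ry": 0,"rz": 0},
  {"tx": 0,"ty": 0,"tz": 0,"rx": 0,"ry": 0,"rz": 0},
], gripper=1)

```text
time: 3.2
tool_pos: [614.6, 26.3, 78.8]
tcp_rot: [3.139, 0.001, 2.057]
contact_force: [5.1, 1.9, -2.7]
grip_width: 25.5
finger_force: 30.0
```

>>> carry_out([
  {"tx": 2.4,"ty": -4.4,"tz": 0,"rx": 0,"ry": 0,"rz": 0},
  {"tx": 4.7,"ty": -8.8,"tz": 0,"rx": 0,"ry": 0,"rz": 0},
  {"tx": 4.7,"ty": -8.8,"tz": 0,"rx": 0,"ry": 0,"rz": 0},
  {"tx": 4.7,"ty": -8.8,"tz": 0,"rx": 0,"ry": 0,"rz": 0},
  {"tx": 0,"ty": 0,"tz": 0,"rx": 0,"ry": 0,"rz": 0},
  {"tx": 0,"ty": 0,"tz": 0,"rx": 0,"ry": 0,"rz": 0},
], gripper=1)

```text
time: 3.8
tool_pos: [630.9, -4.7, 78.8]
tcp_rot: [3.14, 0.001, 2.057]
contact_force: [5.3, 2.7, -1.7]
grip_width: 25.4
finger_force: 30.0
```

```bash
python3 look.py w3; python3 - <<'E'
import cv2,numpy as np
from plant import bot
im=bot.capture("scene")[:,:,::-1];cv2.imwrite("pics/s3.png",im)
a=cv2.resize(im[195:285,225:345],(400,300),interpolation=cv2.INTER_CUBIC);b=cv2.resize(cv2.imread("pics/w3.png"),(400,300))
cv2.imwrite("pics/c3.png",np.hstack([a,b]))
E
```

```text
3.8 [630.9  -4.7  78.8] [3.140e+00 1.000e-03 2.057e+00] [-0.13  0.67  1.4   0.    1.07 -0.62] [ 5.3  2.7 -1.7]
```

View pics/c3.png

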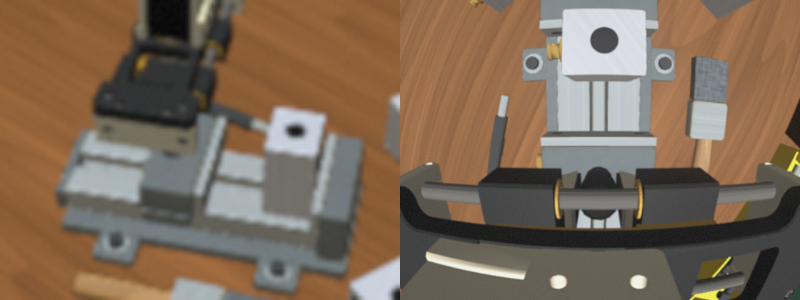

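The jaw follows the gripper: a gap now shows between it and the standing block, and the block is undisturbed. I'll slide it another 46 mm.

>>> carry_out([
  {"tx": 4.7,"ty": -8.8,"tz": 0,"rx": 0,"ry": 0,"rz": 0},
  {"tx": 4.7,"ty": -8.8,"tz": 0,"rx": 0,"ry": 0,"rz": 0},
  {"tx": 4.7,"ty": -8.8,"tz": 0,"rx": 0,"ry": 0,"rz": 0},
  {"tx": 4.7,"ty": -8.8,"tz": 0,"rx": 0,"ry": 0,"rz": 0},
  {"tx": 2.8,"ty": -5.2,"tz": 0,"rx": 0,"ry": 0,"rz": 0},
  {"tx": 0,"ty": 0,"tz": 0,"rx": 0,"ry": 0,"rz": 0},
  {"tx": 0,"ty": 0,"tz": 0,"rx": 0,"ry": 0,"rz": 0},
], gripper=1)

```text
time: 4.6
tool_pos: [652.0, -44.7, 78.8]
tcp_rot: [3.14, -0.0, 2.057]
contact_force: [3.9, 3.4, -1.0]
grip_width: 25.1
finger_force: 30.0
```

>>> carry_out([
  {"tx": 0,"ty": 0,"tz": 0,"rx": 0,"ry": 0,"rz": 0},
  {"tx": 0,"ty": 0,"tz": 0,"rx": 0,"ry": 0,"rz": 0},
  {"tx": 0,"ty": 0,"tz": 0,"rx": 0,"ry": 0,"rz": 0},
  {"tx": 0,"ty": 0,"tz": 0,"rx": 0,"ry": 0,"rz": 0},
  {"tx": 0,"ty": 0,"tz": 0,"rx": 0,"ry": 0,"rz": 0},
  {"tx": 0,"ty": 0,"tz": 20,"rx": 0,"ry": 0,"rz": 0},
  {"tx": 0,"ty": 0,"tz": 40,"rx": 0,"ry": 0,"rz": 0},
  {"tx": 0,"ty": 0,"tz": 40,"rx": 0,"ry": 0,"rz": 0},
  {"tx": 0,"ty": 0,"tz": 0,"rx": 0,"ry": 0,"rz": 0},
  {"tx": 0,"ty": 0,"tz": 0,"rx": 0,"ry": 0,"rz": 0},
], gripper=0)

```text
time: 5.6
tool_pos: [651.9, -45.6, 179.8]
tcp_rot: [3.14, 0.001, 2.057]
contact_force: [-0.7, -0.4, -1.3]
grip_width: 91.6
finger_force: 0.0
```

```bash
python3 look.py w4
```

```text
5.6 [651.9 -45.6 179.8] [3.140e+00 1.000e-03 2.057e+00] [-0.19  0.61  1.21 -0.    1.32 -0.67] [-0.7 -0.4 -1.3]
```

View pics/w4b.png

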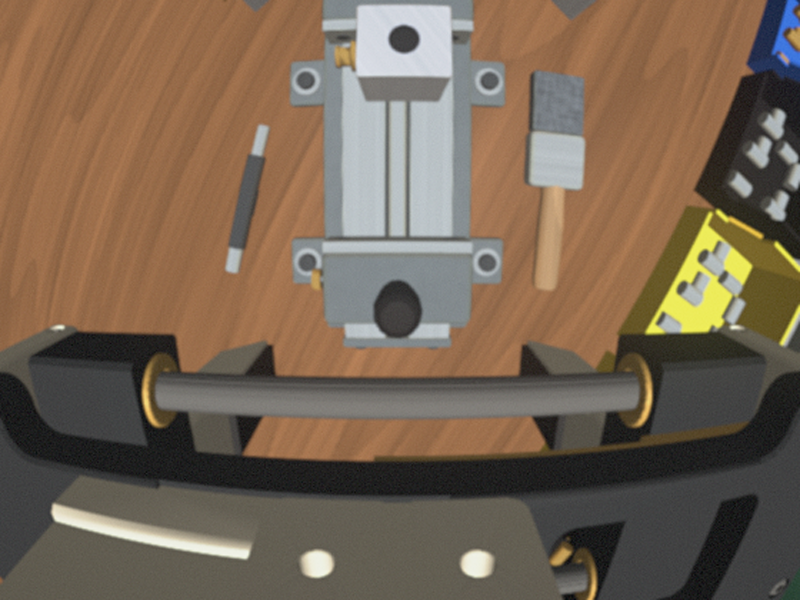

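Wrist view: the jaw is well back with the knob at (398,310), its front edge is at row 240, and the ways are clear. The block still stands, with its top spanning (357,6) to (451,76).

```bash
python3 - <<'E'
from h import *
m=dict(np.load("w4.npz"))
f=lambda u,v,z: onz("wrist",((u+.5)*.7-.5,(v+.5)*.7-.5),z,m)[:2]
y=.487;u=np.array([-np.sin(y),np.cos(y)]);x=np.array([np.cos(y),np.sin(y)])
T=np.array([651.9,-45.6])
for n,p in(("knob",f(398,307,110)),("jawfront top",(f(326,240,64)+f(471,240,64))/2),("blk c1",f(356,6,106)),("c2",f(447,5,106)),("c3",f(452,76,106)),("c4",f(358,76,106)),("hole",f(404,39,106)),("jaw face top edge",(f(327,39,64)+f(471,39,64))/2),("lugs",np.mean([f(306,81,16),f(489,81,16),f(307,262,16),f(486,262,16)],0))):
    d=p-T; print(n,p.round(1),"rel tool x,y:",(d@x).round(1),(d@u).round(1))
E
```

```text
knob [649.7 -40.2] rel tool x,y: 0.5 5.8
jawfront top [636.5 -14.3] rel tool x,y: 1.1 34.9
blk c1 [558.3  87.5] rel tool x,y: -20.4 161.4
c2 [598.6 109.7] rel tool x,y: 25.6 162.2
c3 [618.7  75.8] rel tool x,y: 27.5 122.8
c4 [577.7  53.9] rel tool x,y: -19.0 122.6
hole [588.6  81.9] rel tool x,y: 3.7 142.3
jaw face top edge [579.6  94.3] rel tool x,y: 1.6 157.5
lugs [615.5  23.7] rel tool x,y: 0.3 78.3
```

>>> carry_out([
  {"tx": -16,"ty": 32.5,"tz": 0,"rx": 0,"ry": 0,"rz": 0},
  {"tx": -16,"ty": 32.5,"tz": 0,"rx": 0,"ry": 0,"rz": 0},
  {"tx": -16,"ty": 32.5,"tz": 0,"rx": 0,"ry": 0,"rz": 0},
  {"tx": -16,"ty": 32.5,"tz": 0,"rx": 0,"ry": 0,"rz": 0},
  {"tx": 0,"ty": 0,"tz": 0,"rx": 0,"ry": 0,"rz": 0},
  {"tx": 0,"ty": 0,"tz": -25,"rx": 0,"ry": 0,"rz": 0},
  {"tx": 0,"ty": 0,"tz": -35,"rx": 0,"ry": 0,"rz": 0},
  {"tx": 0,"ty": 0,"tz": -25,"rx": 0,"ry": 0,"rz": 0},
  {"tx": 0,"ty": 0,"tz": -8,"rx": 0,"ry": 0,"rz": 0},
  {"tx": 0,"ty": 0,"tz": 0,"rx": 0,"ry": 0,"rz": 0},
  {"tx": 0,"ty": 0,"tz": 0,"rx": 0,"ry": 0,"rz": 0},
], gripper=0)

```text
time: 6.75
tool_pos: [588.3, 84.2, 86.4]
tcp_rot: [3.141, 0.001, 2.056]
contact_force: [0.0, 0.2, 0.7]
grip_width: 91.8
finger_force: 0.0
```

```bash
python3 look.py w5;  python3 - <<'E'
import cv2,numpy as np
from plant import bot
im=bot.capture("scene")[:,:,::-1];cv2.imwrite("pics/s5.png",im)
t=bot.capture("top")[:,:,::-1]
a=cv2.resize(im[165:285,225:385],(400,300),interpolation=cv2.INTER_CUBIC);b=cv2.resize(cv2.imread("pics/w5.png"),(400,300))
cv2.imwrite("pics/c5.png",np.hstack([a,b]))
E
```

```text
6.75 [588.3  84.2  86.4] [3.141e+00 1.000e-03 2.056e+00] [ 0.01  0.6   1.51 -0.    1.03 -0.47] [0.  0.2 0.7]
```

View pics/c5.png

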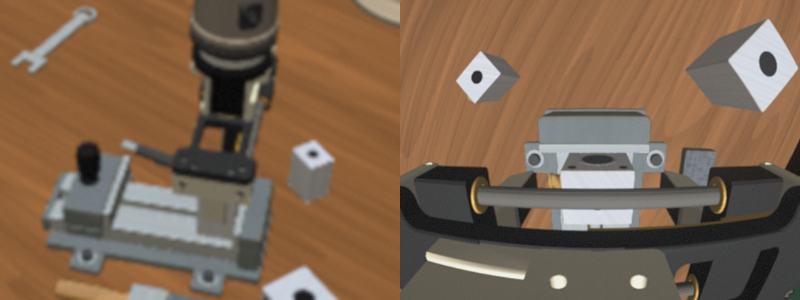

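The block sits centred between the open fingers, with the stub on the left finger's side and below its tip. Close and lift slightly.

>>> carry_out([
  {"tx": 0,"ty": 0,"tz": 0,"rx": 0,"ry": 0,"rz": 0},
  {"tx": 0,"ty": 0,"tz": 0,"rx": 0,"ry": 0,"rz": 0},
  {"tx": 0,"ty": 0,"tz": 0,"rx": 0,"ry": 0,"rz": 0},
  {"tx": 0,"ty": 0,"tz": 0,"rx": 0,"ry": 0,"rz": 0},
  {"tx": 0,"ty": 0,"tz": 0,"rx": 0,"ry": 0,"rz": 0},
  {"tx": 0,"ty": 0,"tz": 0,"rx": 0,"ry": 0,"rz": 0},
  {"tx": 0,"ty": 0,"tz": 0,"rx": 0,"ry": 0,"rz": 0},
  {"tx": 0,"ty": 0,"tz": 0,"rx": 0,"ry": 0,"rz": 0},
], gripper=1)

```text
time: 7.7
tool_pos: [587.5, 84.5, 85.7]
tcp_rot: [-3.142, -0.0, 2.057]
contact_force: [0.2, -0.6, -0.0]
grip_width: 47.9
finger_force: 30.0
```

>>> carry_out([
  {"tx": 0,"ty": 0,"tz": 5,"rx": 0,"ry": 0,"rz": 0},
  {"tx": 0,"ty": 0,"tz": 5,"rx": 0,"ry": 0,"rz": 0},
  {"tx": 0,"ty": 0,"tz": 10,"rx": 0,"ry": 0,"rz": 0},
  {"tx": 0,"ty": 0,"tz": 0,"rx": 0,"ry": 0,"rz": 0},
  {"tx": 0,"ty": 0,"tz": 0,"rx": 0,"ry": 0,"rz": 0},
], gripper=1)

```text
time: 8.2
tool_pos: [587.8, 84.6, 106.2]
tcp_rot: [3.141, 0.0, 2.057]
contact_force: [-0.7, 0.6, -3.4]
grip_width: 47.6
finger_force: 30.0
```

>>> carry_out([
  {"tx": 5.6,"ty": -10.6,"tz": 0,"rx": 0,"ry": 0,"rz": 0},
  {"tx": 5.6,"ty": -10.6,"tz": 0,"rx": 0,"ry": 0,"rz": 0},
  {"tx": 1.1,"ty": -2.1,"tz": 0,"rx": 0.106,"ry": 0.056,"rz": 0},
  {"tx": 1.1,"ty": -2.1,"tz": 0,"rx": 0.106,"ry": 0.056,"rz": 0},
  {"tx": 1.1,"ty": -2.1,"tz": 0,"rx": 0.106,"ry": 0.056,"rz": 0},
  {"tx": 1.1,"ty": -2.1,"tz": 0,"rx": 0.106,"ry": 0.056,"rz": 0},
  {"tx": 1.1,"ty": -2.1,"tz": 0,"rx": 0.106,"ry": 0.056,"rz": 0},
  {"tx": 0,"ty": 0,"tz": 0,"rx": 0,"ry": 0,"rz": 0},
  {"tx": 0,"ty": 0,"tz": 0,"rx": 0,"ry": 0,"rz": 0},
], gripper=1)

```text
time: 9.1
tool_pos: [604.6, 51.3, 104.5]
tcp_rot: [-3.141, -0.597, 2.054]
contact_force: [0.7, 0.5, -2.9]
grip_width: 47.3
finger_force: 30.0
```

```bash
python3 look.py w6;  python3 - <<'E'
import cv2,numpy as np
from plant import bot
im=bot.capture("scene")[:,:,::-1];cv2.imwrite("pics/s6.png",im)
a=cv2.resize(im[180:270,240:360],(400,300),interpolation=cv2.INTER_CUBIC);b=cv2.resize(cv2.imread("pics/w6.png"),(400,300))
cv2.imwrite("pics/c6.png",np.hstack([a,b]))
E
```

```text
9.1 [604.6  51.3 104.5] [-3.141 -0.597  2.054] [-0.26  0.81  1.19  0.42  1.57 -0.84] [ 0.7  0.5 -2.9]
```

View pics/c6.png

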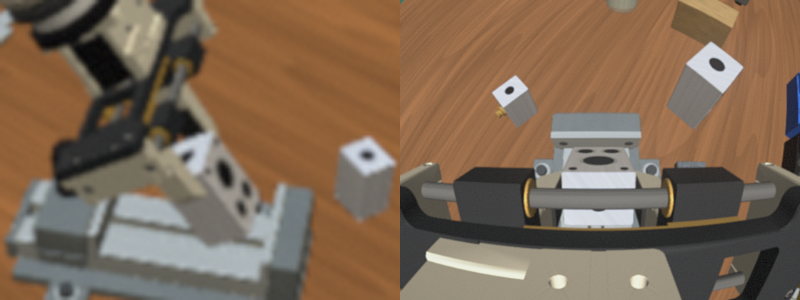

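The scene crop shows the block held at about 35°, with the ported face (three bores) turning up and the foot clear of the fixed jaw. Next I'll set its lower edge on the ways and swing it down, letting it pivot in the pads.

>>> carry_out([
  {"tx": 0,"ty": 0,"tz": -6,"rx": 0,"ry": 0,"rz": 0},
  {"tx": 0,"ty": 0,"tz": -6,"rx": 0,"ry": 0,"rz": 0},
  {"tx": 0,"ty": 0,"tz": 0,"rx": 0,"ry": 0,"rz": 0},
  {"tx": 3.1,"ty": -5.9,"tz": -2,"rx": -0.022,"ry": -0.012,"rz": 0},
  {"tx": 3.1,"ty": -5.9,"tz": -2,"rx": -0.022,"ry": -0.012,"rz": 0},
  {"tx": 2.9,"ty": -5.4,"tz": -3.4,"rx": -0.022,"ry": -0.012,"rz": 0},
  {"tx": 2.9,"ty": -5.4,"tz": -3.4,"rx": -0.022,"ry": -0.012,"rz": 0},
  {"tx": 0,"ty": 0,"tz": 0,"rx": 0,"ry": 0,"rz": 0},
], gripper=1)

```text
time: 10.0
tool_pos: [616.8, 29.9, 85.2]
tcp_rot: [3.138, -0.497, 2.059]
contact_force: [-1.5, -2.2, 7.8]
grip_width: 47.6
finger_force: 30.0
```

>>> carry_out([
  {"tx": 0,"ty": 0,"tz": 4,"rx": 0,"ry": 0,"rz": 0},
  {"tx": -3.7,"ty": 7,"tz": 1,"rx": 0,"ry": 0,"rz": 0},
  {"tx": -3.7,"ty": 7,"tz": 0,"rx": 0,"ry": 0,"rz": 0},
  {"tx": 0,"ty": 0,"tz": -5,"rx": 0,"ry": 0,"rz": 0},
  {"tx": 2.6,"ty": -5,"tz": -4.5,"rx": -0.044,"ry": -0.023,"rz": 0},
  {"tx": 2.6,"ty": -5,"tz": -4.5,"rx": -0.044,"ry": -0.023,"rz": 0},
  {"tx": 2.2,"ty": -4.2,"tz": -5.5,"rx": -0.044,"ry": -0.023,"rz": 0},
  {"tx": 2.2,"ty": -4.2,"tz": -5.5,"rx": -0.044,"ry": -0.023,"rz": 0},
  {"tx": 0,"ty": 0,"tz": 0,"rx": 0,"ry": 0,"rz": 0},
], gripper=1)

```text
time: 10.9
tool_pos: [620.4, 23.8, 67.5]
tcp_rot: [3.136, -0.293, 2.059]
contact_force: [-0.4, -11.6, 21.2]
grip_width: 48.1
finger_force: 61.1
```

```bash
python3 - <<'E'
from h import *
s=bot.capture("scene")[:,:,::-1];cv2.imwrite("pics/s7.png",s)
x0,y0,x1,y1=265,205,350,285
g=s[y0:y1,x0:x1].max(2)
n,l,st,ce=cv2.connectedComponentsWithStats((g<70).astype(np.uint8))
for i in range(1,n):
    if 3<st[i,4]<200: 
        c=ce[i]+[x0,y0]; print(st[i,2:],c.round(1), onz("scene",c,74)[:2].round(1))
# predicted: lying block ported-face centre and corners, foot at F-23 in rel-tool frame
y=.487;u=np.array([-np.sin(y),np.cos(y)]);x=np.array([np.cos(y),np.sin(y)])
B=np.array([651.9,-45.6])+4*x+u*(157-23-36)
print("pred face centre",B.round(1),proj("scene",np.r_[B,74]).round(1))
E
```

```text
[ 7  5 25] [294.1 236.2] [599.1  29.7]
[2 2 4] [304.5 237.5] [585.1  53.8]
[3 2 5] [303.2 243.4] [604.6  65. ]
[ 9 10 61] [325.  267.1] [634.  156.7]
[ 7  3 19] [346.  283.1] [642.4 224. ]
pred face centre [609.6  42.9] [295.4 240.5]
```

>>> carry_out([
  {"tx": 0,"ty": 0,"tz": 4,"rx": 0,"ry": 0,"rz": 0},
  {"tx": 0,"ty": 0,"tz": 0,"rx": 0,"ry": 0,"rz": 0},
], gripper=1)

```text
time: 11.15
tool_pos: [619.3, 25.4, 68.1]
tcp_rot: [3.139, -0.299, 2.058]
contact_force: [2.1, -4.5, 7.4]
grip_width: 48.1
finger_force: 61.0
```

>>> carry_out([
  {"tx": 0,"ty": 0,"tz": 0,"rx": 0,"ry": 0,"rz": 0},
  {"tx": 0,"ty": 0,"tz": 0,"rx": 0,"ry": 0,"rz": 0},
  {"tx": 0,"ty": 0,"tz": 0,"rx": 0,"ry": 0,"rz": 0},
  {"tx": 0,"ty": 0,"tz": 0,"rx": 0,"ry": 0,"rz": 0},
  {"tx": 0,"ty": 0,"tz": 0,"rx": 0,"ry": 0,"rz": 0},
  {"tx": 0,"ty": 0,"tz": 0,"rx": 0,"ry": 0,"rz": 0},
], gripper=0)

```text
time: 11.75
tool_pos: [618.3, 26.0, 66.7]
tcp_rot: [3.141, -0.301, 2.057]
contact_force: [0.4, 0.2, 1.4]
grip_width: 89.8
finger_force: 0.0
```

```bash
cat > bores.py <<'E'
from h import *
import sys
s=bot.capture("scene")[:,:,::-1];cv2.imwrite("pics/%s.png"%sys.argv[1],s)
x0,y0,x1,y1=265,205,350,285
g=s[y0:y1,x0:x1].max(2)
n,l,st,ce=cv2.connectedComponentsWithStats((g<75).astype(np.uint8))
y=.487;u=np.array([-np.sin(y),np.cos(y)]);x=np.array([np.cos(y),np.sin(y)]);T=np.array([651.9,-45.6])
for i in range(1,n):
    if 2<st[i,4]<200: 
        c=ce[i]+[x0,y0]; d=onz("scene",c,74)[:2]-T;print(st[i,2:],c.round(1), "fx",(d@x).round(1),"fy rel F",(d@u-157).round(1))
E
python3 bores.py s8
```

```text
[3 3 6] [297.2 206. ] fx -136.5 fy rel F -82.4
[3 2 4] [301.  237.8] fx -9.5 fy rel F -46.7
[3 1 3] [316. 242.] fx -2.6 fy rel F -5.5
[3 2 6] [299.  243.5] fx 12.8 fy rel F -47.7
[1 5 5] [265. 254.] fx 68.9 fy rel F -124.4
[10 12 89] [324.5 266.4] fx 76.8 fy rel F 28.7
[3 1 3] [308. 276.] fx 116.2 fy rel F -5.4
[ 7  3 19] [346.  283.1] fx 117.8 fy rel F 85.7
```

>>> carry_out([
  {"tx": 0,"ty": 0,"tz": 15,"rx": 0,"ry": 0,"rz": 0},
  {"tx": 0,"ty": 0,"tz": 35,"rx": 0,"ry": 0,"rz": 0},
  {"tx": 0,"ty": 0,"tz": 40,"rx": 0,"ry": 0,"rz": 0},
  {"tx": 0,"ty": 0,"tz": 40,"rx": -0.132,"ry": -0.07,"rz": 0},
  {"tx": 6,"ty": -11,"tz": 5,"rx": -0.132,"ry": -0.07,"rz": 0},
  {"tx": 20,"ty": -38,"tz": 0,"rx": 0,"ry": 0,"rz": 0},
  {"tx": 8,"ty": -18,"tz": 0,"rx": 0,"ry": 0,"rz": 0},
  {"tx": 0,"ty": 0,"tz": 0,"rx": 0,"ry": 0,"rz": 0},
  {"tx": 0,"ty": 0,"tz": 0,"rx": 0,"ry": 0,"rz": 0},
], gripper=0)

```text
time: 12.7
tool_pos: [652.3, -41.1, 202.6]
tcp_rot: [3.14, -0.002, 2.056]
contact_force: [0.2, 0.6, -0.1]
grip_width: 91.9
finger_force: 0.0
```

```bash
python3 bores.py s9; python3 look.py w9; python3 - <<'E'
from h import *
m=dict(np.load("w9.npz"));im=cv2.imread("pics/w9.png")
y=.487;u=np.array([-np.sin(y),np.cos(y)]);x=np.array([np.cos(y),np.sin(y)]);T=np.array([651.9,-45.6])
g=im[:230].max(2)
n,l,st,ce=cv2.connectedComponentsWithStats((g<75).astype(np.uint8))
for i in range(1,n):
    if 5<st[i,4]<900:
        for z in(74,110):
            d=onz("wrist",ce[i],z,m)[:2]-T
            if abs(d@x)<60 and -30<d@u<180:print("w dark",z,st[i,2:],ce[i].round(1),"fx",(d@x).round(1),"fy rel F",(d@u-157).round(1))
br=(im.min(2)[:230]>165).astype(np.uint8)
n,l,st,ce=cv2.connectedComponentsWithStats(br)
for i in range(1,n):
    if st[i,4]>300:
        pts=np.argwhere(l==i)[:,::-1].astype(np.float32);r=cv2.minAreaRect(pts);B=cv2.boxPoints(r)
        print("bright",st[i], [[float(v) for v in ((onz("wrist",p,74,m)[:2]-T)@np.c_[x,u]-[0,157]).round(1)] for p in B])
E
```

```text
[20  8 52] [289.8 228.6] fx -37.8 fy rel F -83.1
[ 7  5 25] [289.6 238.8] fx 1.2 fy rel F -75.1
[3 2 4] [301.  237.8] fx -9.5 fy rel F -46.7
[3 2 4] [316.  241.8] fx -3.5 fy rel F -5.6
[3 2 6] [299.  243.5] fx 12.8 fy rel F -47.7
[1 5 5] [265. 254.] fx 68.9 fy rel F -124.4
[10 12 89] [324.5 266.4] fx 76.8 fy rel F 28.7
[3 1 3] [308. 276.] fx 116.2 fy rel F -5.4
[ 7  3 19] [346.  283.1] fx 117.8 fy rel F 85.7
12.75 [652.2 -40.7 202.4] [ 3.140e+00 -2.000e-03  2.057e+00] [-0.18  0.6   1.17  0.    1.37 -0.67] [-0.8 -0.  -0.7]
w dark 74 [6 2 7] [240.4  37.9] fx -30.0 fy rel F -1.4
w dark 110 [6 2 7] [240.4  37.9] fx -25.9 fy rel F -12.2
w dark 74 [5 2 6] [310.8  37.8] fx 31.9 fy rel F -1.6
w dark 110 [5 2 6] [310.8  37.8] fx 28.2 fy rel F -12.4
w dark 74 [11 11 62] [266.7  86.8] fx -6.8 fy rel F -47.3
w dark 110 [11 11 62] [266.7  86.8] fx -5.7 fy rel F -52.4
w dark 74 [11 11 59] [292.1  88.1] fx 15.2 fy rel F -48.5
w dark 110 [11 11 59] [292.1  88.1] fx 13.6 fy rel F -53.4
w dark 74 [7 3 8] [278.8 128.9] fx 3.6 fy rel F -84.7
w dark 110 [7 3 8] [278.8 128.9] fx 3.4 fy rel F -85.1
w dark 74 [ 29  33 783] [275.  214.1] fx 0.1 fy rel F -161.4
w dark 110 [ 29  33 783] [275.  214.1] fx 0.4 fy rel F -152.1
bright [227  26  98   8 600] [[-42.2, 10.8], [43.8, 10.5], [43.7, 3.6], [-42.1, 3.9]]
bright [ 240   42   72  126 7367] [[-30.4, -5.4], [32.0, -5.6], [32.1, -118.3], [-30.8, -118.2]]
bright [ 364  100   35   36 1156] [[78.3, -87.2], [80.2, -56.2], [113.1, -56.1], [111.2, -87.8]]
bright [227 171  98   8 667] [[-42.6, -121.6], [43.8, -121.8], [44.0, -128.1], [-42.8, -127.9]]
```

Both views agree on the bores at z = 74, so the block lies flat with the ported face up, off square by about 0.05 rad. Now I'll regrip the knob.

>>> carry_out([
  {"tx": -0.5,"ty": -3.5,"tz": -20,"rx": 0,"ry": 0,"rz": 0},
  {"tx": 0,"ty": 0,"tz": -35,"rx": 0,"ry": 0,"rz": 0},
  {"tx": 0,"ty": 0,"tz": -35,"rx": 0,"ry": 0,"rz": 0},
  {"tx": 0,"ty": 0,"tz": -25,"rx": 0,"ry": 0,"rz": 0},
  {"tx": 0,"ty": 0,"tz": -9,"rx": 0,"ry": 0,"rz": 0},
  {"tx": 0,"ty": 0,"tz": 0,"rx": 0,"ry": 0,"rz": 0},
  {"tx": 0,"ty": 0,"tz": 0,"rx": 0,"ry": 0,"rz": 0},
], gripper=0)

```text
time: 13.5
tool_pos: [652.8, -44.4, 79.5]
tcp_rot: [3.139, -0.0, 2.058]
contact_force: [0.2, 0.4, 1.2]
grip_width: 91.7
finger_force: 0.0
```

>>> carry_out([
  {"tx": 0,"ty": 0,"tz": 0,"rx": 0,"ry": 0,"rz": 0},
  {"tx": 0,"ty": 0,"tz": 0,"rx": 0,"ry": 0,"rz": 0},
  {"tx": 0,"ty": 0,"tz": 0,"rx": 0,"ry": 0,"rz": 0},
  {"tx": 0,"ty": 0,"tz": 0,"rx": 0,"ry": 0,"rz": 0},
  {"tx": 0,"ty": 0,"tz": 0,"rx": 0,"ry": 0,"rz": 0},
  {"tx": 0,"ty": 0,"tz": 0,"rx": 0,"ry": 0,"rz": 0},
  {"tx": 0,"ty": 0,"tz": 0,"rx": 0,"ry": 0,"rz": 0},
  {"tx": 0,"ty": 0,"tz": 0,"rx": 0,"ry": 0,"rz": 0},
  {"tx": 0,"ty": 0,"tz": 0,"rx": 0,"ry": 0,"rz": 0},
  {"tx": 0,"ty": 0,"tz": 0,"rx": 0,"ry": 0,"rz": 0},
], gripper=1)

```text
time: 14.5
tool_pos: [652.0, -44.7, 77.9]
tcp_rot: [3.141, -0.002, 2.057]
contact_force: [-0.3, 0.1, -0.2]
grip_width: 25.7
finger_force: 30.0
```

>>> carry_out([
  {"tx": -2.3,"ty": 4.4,"tz": 0,"rx": 0,"ry": 0,"rz": 0},
  {"tx": -2.3,"ty": 4.4,"tz": 0,"rx": 0,"ry": 0,"rz": 0},
  {"tx": -2.3,"ty": 4.4,"tz": 0,"rx": 0,"ry": 0,"rz": 0},
  {"tx": -2.3,"ty": 4.4,"tz": 0,"rx": 0,"ry": 0,"rz": 0},
  {"tx": -2.3,"ty": 4.4,"tz": 0,"rx": 0,"ry": 0,"rz": 0},
  {"tx": -2.3,"ty": 4.4,"tz": 0,"rx": 0,"ry": 0,"rz": 0},
  {"tx": -2.3,"ty": 4.4,"tz": 0,"rx": 0,"ry": 0,"rz": 0},
  {"tx": -2.3,"ty": 4.4,"tz": 0,"rx": 0,"ry": 0,"rz": 0},
], gripper=1)

```text
time: 15.3
tool_pos: [634.6, -11.5, 77.9]
tcp_rot: [3.14, 0.002, 2.057]
contact_force: [4.1, -7.6, -3.0]
grip_width: 25.6
finger_force: 30.0
```

>>> carry_out([
  {"tx": -1.4,"ty": 2.65,"tz": 0,"rx": 0,"ry": 0,"rz": 0},
  {"tx": -1.4,"ty": 2.65,"tz": 0,"rx": 0,"ry": 0,"rz": 0},
  {"tx": -0.95,"ty": 1.75,"tz": 0,"rx": 0,"ry": 0,"rz": 0},
  {"tx": 0,"ty": 0,"tz": 0,"rx": 0,"ry": 0,"rz": 0},
], gripper=1)

```text
time: 15.7
tool_pos: [630.6, -4.0, 77.9]
tcp_rot: [3.14, 0.002, 2.057]
contact_force: [3.0, -6.1, -3.0]
grip_width: 25.4
finger_force: 30.0
```

>>> carry_out([
  {"tx": -0.7,"ty": 1.3,"tz": 0,"rx": 0,"ry": 0,"rz": 0},
  {"tx": -0.7,"ty": 1.3,"tz": 0,"rx": 0,"ry": 0,"rz": 0},
  {"tx": 0,"ty": 0,"tz": 0,"rx": 0,"ry": 0,"rz": 0},
], gripper=1)

```text
time: 16.0
tool_pos: [629.4, -1.6, 77.9]
tcp_rot: [3.14, 0.002, 2.057]
contact_force: [3.8, -7.1, -3.8]
grip_width: 25.2
finger_force: 30.0
```

```bash
python3 bores.py s10
```

```text
[ 8  9 36] [291.8 207.6] fx -126.2 fy rel F -96.0
[ 5  4 13] [296.7 230.6] fx -34.1 fy rel F -63.2
[ 7  5 26] [299.9 240.2] fx 0.0 fy rel F -47.7
[3 1 3] [311. 239.] fx -10.7 fy rel F -20.1
[3 2 5] [309.8 244.6] fx 10.5 fy rel F -19.6
[15  7 68] [276.  255.6] fx 68.2 fy rel F -95.9
[ 9  3 10] [278.4 260.9] fx 84.4 fy rel F -85.8
[10 12 90] [324.5 266.4] fx 77.0 fy rel F 28.7
[3 1 3] [308. 276.] fx 116.2 fy rel F -5.4
[ 7  3 19] [346.  283.1] fx 117.8 fy rel F 85.7
```

>>> carry_out([
  {"tx": -0.7,"ty": 1.3,"tz": 0,"rx": 0,"ry": 0,"rz": 0},
  {"tx": -0.7,"ty": 1.3,"tz": 0,"rx": 0,"ry": 0,"rz": 0},
  {"tx": 0,"ty": 0,"tz": 0,"rx": 0,"ry": 0,"rz": 0},
], gripper=1)

```text
time: 16.35
tool_pos: [627.9, 1.0, 77.9]
tcp_rot: [3.14, 0.002, 2.057]
contact_force: [3.8, -6.7, -3.5]
grip_width: 25.6
finger_force: 30.0
```

>>> carry_out([
  {"tx": -0.7,"ty": 1.3,"tz": 0,"rx": 0,"ry": 0,"rz": 0},
  {"tx": 0,"ty": 0,"tz": 0,"rx": 0,"ry": 0,"rz": 0},
  {"tx": 0,"ty": 0,"tz": 0,"rx": 0,"ry": 0,"rz": 0},
], gripper=1)

```text
time: 16.65
tool_pos: [627.3, 2.3, 77.9]
tcp_rot: [3.14, 0.002, 2.057]
contact_force: [4.1, -6.7, -3.1]
grip_width: 25.4
finger_force: 30.0
```

>>> carry_out([
  {"tx": -0.7,"ty": 1.3,"tz": 0,"rx": 0,"ry": 0,"rz": 0},
  {"tx": 0,"ty": 0,"tz": 0,"rx": 0,"ry": 0,"rz": 0},
], gripper=1)

```text
time: 16.85
tool_pos: [626.6, 3.6, 77.9]
tcp_rot: [3.14, 0.002, 2.057]
contact_force: [2.9, -7.2, -3.2]
grip_width: 25.1
finger_force: 30.0
```

>>> carry_out([
  {"tx": -0.7,"ty": 1.3,"tz": 0,"rx": 0,"ry": 0,"rz": 0},
  {"tx": 0,"ty": 0,"tz": 0,"rx": 0,"ry": 0,"rz": 0},
], gripper=1)

```text
time: 17.05
tool_pos: [625.9, 4.9, 77.9]
tcp_rot: [3.14, 0.002, 2.057]
contact_force: [3.2, -6.6, -3.7]
grip_width: 25.3
finger_force: 30.0
```

>>> carry_out([
  {"tx": -0.7,"ty": 1.3,"tz": 0,"rx": 0,"ry": 0,"rz": 0},
  {"tx": 0,"ty": 0,"tz": 0,"rx": 0,"ry": 0,"rz": 0},
], gripper=1)

```text
time: 17.25
tool_pos: [625.2, 6.2, 77.9]
tcp_rot: [3.14, 0.002, 2.057]
contact_force: [3.3, -6.9, -3.3]
grip_width: 25.1
finger_force: 30.0
```

```bash
python3 bores.py s11; python3 look.py w11; python3 - <<'E'
from h import *
m=dict(np.load("w11.npz"));im=cv2.imread("pics/w11.png")
y=.487;u=np.array([-np.sin(y),np.cos(y)]);x=np.array([np.cos(y),np.sin(y)]);T=np.array([651.9,-45.6])
# intensity profile along fixture y at fx=-38 and 38 (jaw tops, z=64) and at fx=3 (z=74)
g=im.max(2)
for fx,z in((-30,64),(40,64),(3,74)):
    r=[]
    for fy in range(-70,14,2):
        P=T+fx*x+(157+fy)*u;q=proj("wrist",np.r_[P,z],m).round().astype(int)
        r.append(int(g[q[1],q[0]]) if 0<=q[1]<420 else -1)
    print(fx,z,r)
E
```

```text
[ 7  9 32] [295.5 207.3] fx -129.4 fy rel F -86.0
[ 7  5 26] [303.2 240.8] fx 0.5 fy rel F -38.8
[2 2 4] [314.5 239.5] fx -10.9 fy rel F -10.8
[3 2 6] [313.  245.5] fx 11.9 fy rel F -11.0
[15  7 69] [279.3 256.1] fx 68.0 fy rel F -87.4
[3 2 3] [276.  260.7] fx 85.0 fy rel F -91.8
[7 2 8] [281.9 261.6] fx 84.8 fy rel F -76.8
[10 12 90] [324.5 266.4] fx 77.0 fy rel F 28.7
[3 1 3] [308. 276.] fx 116.2 fy rel F -5.4
[ 7  3 19] [346.  283.1] fx 117.8 fy rel F 85.7
17.3 [625.2   6.2  77.9] [3.140e+00 2.000e-03 2.057e+00] [-0.11  0.66  1.42 -0.    1.06 -0.6 ] [ 3.2 -7.3 -3.3]
-30 64 [208, 210, 196, 93, 72, 154, 167, 179, 168, 171, 155, 152, 162, 170, 173, 184, 176, 204, 208, 201, 184, 161, 152, 149, 157, 160, 168, 170, 157, 151, 156, 160, 169, 159, 148, 154, 88, 84, 122, 203, 204, 207]
40 64 [201, 207, 178, 95, 131, 154, 152, 149, 158, 155, 160, 154, 146, 141, 140, 141, 141, 139, 144, 147, 149, 150, 140, 143, 148, 147, 142, 143, 148, 149, 140, 143, 134, 143, 138, 147, 132, 104, 136, 203, 202, 202]
3 74 [173, 207, 210, 232, 232, 233, 233, 232, 229, 208, 82, 80, 79, 87, 84, 80, 82, 83, 80, 84, 78, 167, 219, 232, 232, 233, 231, 233, 232, 232, 232, 232, 231, 232, 231, 232, 233, 232, 205, 206, 204, 143]
```

>>> carry_out([
  {"tx": -0.4,"ty": 0.7,"tz": 0,"rx": 0,"ry": 0,"rz": 0},
  {"tx": 0,"ty": 0,"tz": 0,"rx": 0,"ry": 0,"rz": 0},
], gripper=1)

```text
time: 17.55
tool_pos: [625.2, 6.3, 77.9]
tcp_rot: [3.14, 0.003, 2.057]
contact_force: [5.8, -9.7, -4.6]
grip_width: 25.4
finger_force: 30.0
```

>>> carry_out([
  {"tx": -0.4,"ty": 0.7,"tz": 0,"rx": 0,"ry": 0,"rz": 0},
  {"tx": 0,"ty": 0,"tz": 0,"rx": 0,"ry": 0,"rz": 0},
], gripper=1)

```text
time: 17.75
tool_pos: [625.2, 6.2, 77.9]
tcp_rot: [3.139, 0.004, 2.057]
contact_force: [7.7, -10.5, -5.0]
grip_width: 25.7
finger_force: 30.0
```

>>> carry_out([
  {"tx": -0.4,"ty": 0.7,"tz": 0,"rx": 0,"ry": 0,"rz": 0},
  {"tx": 0,"ty": 0,"tz": 0,"rx": 0,"ry": 0,"rz": 0},
], gripper=1)

```text
time: 17.95
tool_pos: [625.2, 6.3, 77.9]
tcp_rot: [3.139, 0.005, 2.057]
contact_force: [8.6, -13.3, -5.6]
grip_width: 25.3
finger_force: 30.0
```

>>> carry_out([
  {"tx": 0.7,"ty": -1.3,"tz": 0,"rx": 0,"ry": 0,"rz": 0},
  {"tx": 0,"ty": 0,"tz": 0,"rx": 0,"ry": 0,"rz": 0},
], gripper=1)

```text
time: 18.15
tool_pos: [625.2, 6.3, 77.9]
tcp_rot: [3.139, 0.003, 2.057]
contact_force: [5.0, -9.1, -4.6]
grip_width: 25.5
finger_force: 30.0
```

>>> carry_out([
  {"tx": 0,"ty": 0,"tz": 0,"rx": 0,"ry": 0,"rz": 0},
  {"tx": 0,"ty": 0,"tz": 0,"rx": 0,"ry": 0,"rz": 0},
  {"tx": 0,"ty": 0,"tz": 0,"rx": 0,"ry": 0,"rz": 0},
  {"tx": 0,"ty": 0,"tz": 0,"rx": 0,"ry": 0,"rz": 0},
  {"tx": 0,"ty": 0,"tz": 0,"rx": 0,"ry": 0,"rz": 0},
  {"tx": 0,"ty": 0,"tz": 0,"rx": 0,"ry": 0,"rz": 0},
  {"tx": 0,"ty": 0,"tz": 20,"rx": 0,"ry": 0,"rz": 0},
  {"tx": 0,"ty": 0,"tz": 40,"rx": 0,"ry": 0,"rz": 0},
  {"tx": 0,"ty": 0,"tz": 40,"rx": 0,"ry": 0,"rz": 0},
  {"tx": 0,"ty": 0,"tz": 20,"rx": 0,"ry": 0,"rz": 0},
  {"tx": 0,"ty": 0,"tz": 0,"rx": 0,"ry": 0,"rz": 0},
  {"tx": 0,"ty": 0,"tz": 0,"rx": 0,"ry": 0,"rz": 0},
], gripper=0)

```text
time: 19.35
tool_pos: [623.4, 8.9, 197.5]
tcp_rot: [3.141, -0.002, 2.057]
contact_force: [-0.8, 0.0, -1.0]
grip_width: 91.6
finger_force: 0.0
```

```bash
python3 bores.py s12; python3 look.py w12; python3 - <<'E'
from h import *
m=dict(np.load("w12.npz"));g=cv2.imread("pics/w12.png").max(2)
y=.487;u=np.array([-np.sin(y),np.cos(y)]);x=np.array([np.cos(y),np.sin(y)]);T=np.array([651.9,-45.6])
for fx,z in((-38,64),(42,64),(3,74)):
    r=[]
    for fy in range(-80,14,2):
        q=proj("wrist",np.r_[T+fx*x+(157+fy)*u,z],m).round().astype(int)
        r.append(int(g[q[1],q[0]]) if 0<=q[1]<420 else -1)
    print(fx,z,r)
E
```

```text
[ 17  18 156] [281.8 232. ] fx -20.0 fy rel F -101.0
[2 2 4] [271.5 234.5] fx -4.2 fy rel F -125.7
[ 7  5 26] [303.2 240.8] fx 0.5 fy rel F -38.8
[2 2 4] [314.5 239.5] fx -10.9 fy rel F -10.8
[3 2 6] [313.  245.5] fx 11.9 fy rel F -11.0
[15  7 69] [279.1 256.1] fx 67.9 fy rel F -87.9
[8 2 9] [281.6 261.4] fx 84.4 fy rel F -77.8
[10 12 90] [324.5 266.3] fx 76.6 fy rel F 28.6
[3 1 3] [308. 276.] fx 116.2 fy rel F -5.4
[ 7  3 19] [346.  283.1] fx 117.8 fy rel F 85.7
19.4 [623.    8.9 196.5] [-3.141e+00 -3.000e-03  2.057e+00] [-0.11  0.55  1.28  0.    1.32 -0.6 ] [0.1 0.4 0.3]
-38 64 [142, 140, 139, 125, 165, 195, 200, 168, 90, 124, 146, 142, 142, 145, 146, 147, 145, 144, 144, 148, 145, 148, 145, 147, 147, 148, 145, 149, 151, 145, 147, 143, 148, 146, 143, 147, 148, 149, 145, 146, 146, 140, 110, 115, 186, 198, 193]
42 64 [144, 142, 137, 130, 169, 199, 199, 161, 114, 137, 142, 143, 141, 144, 146, 142, 142, 144, 146, 139, 141, 143, 143, 139, 142, 142, 141, 143, 141, 142, 143, 141, 143, 138, 141, 139, 142, 141, 141, 142, 142, 140, 111, 135, 191, 195, 181]
3 74 [146, 146, 146, 142, 145, 193, 198, 189, 227, 227, 226, 226, 225, 222, 200, 90, 77, 78, 76, 75, 79, 74, 77, 76, 78, 78, 157, 220, 227, 227, 228, 226, 228, 227, 224, 224, 225, 228, 226, 225, 223, 226, 224, 217, 195, 202, 160]
```

```bash
python3 -c "
from plant import bot
print(bot.close_job())"
```

```text
the job is handed in; nothing more can be done
None
```

The job is handed in with no verdict shown: by camera and force checks, the block lies flat with its ported face up, held square between the two jaws; I kept the arm clear of the other things but did not re-measure them.

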